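# Change the kitchen roll

### The job

The kitchen roll has run out: take the bare cardboard core off the holder's spindle and put it in the steel pail. Put the fresh paper roll over the spindle, right down onto the holder's base, and then swing the holder's arm in until its upright bar rests against the paper, so that the roll cannot unwind. Leave the other things on the hob cover where they stand.

Things in the scene. Friction and masses are not known exactly. Their poses are not given: they have to be found in the camera images.
- holder: kitchen-roll holder of brushed steel, fixed in place: round base 140 mm across and 16 mm high, with an upright spindle 30 mm in diameter (rounded over the top 16 mm) in its middle, whose top is 156 mm above the underside, and a hinged tension arm. Origin: centre of the base's underside, on the spindle's axis; z up. It stands on the wooden hob cover, whose top is at z = 0.018.
- spindle_top (a point): top end of the spindle, on its axis
- tension_arm (a joint): the holder's arm on an upright pivot 58 mm from the spindle's axis; stiff (about 1.5 N at the bar), stays where it is left. A crank 50 mm long just above the base carries an upright bar 10 mm thick. 0 = swung right out; grows as the arm swings in (clockwise from above); at about 1.7 rad the bar touches a centred fresh roll; stop at 2.0.
- bar_knob (a point): centre of the ball, 18 mm in diameter, on top of the arm's upright bar and on the bar's axis, 176 mm above the holder's underside (30 mm above the top of a seated roll). Bar axis to roll axis is 38 mm when the bar touches the paper.
- bar_pivot (a point): point on the arm's upright pivot axis, at the height of the ball; 50 mm from the bar's axis
- core: bare cardboard core (tube), 40 mm outside and 35 mm inside diameter, 130 mm long, 20 g, standing on the holder's base round the spindle at the start. Origin: centre of its lower end, z along the tube.
- core_mid (a point): middle of the cardboard core, on its axis
- paper_roll: fresh short roll of white kitchen paper, 66 mm in diameter, 130 mm long, about 140 g, with a cardboard core of 35 mm clear bore, standing upright on the hob cover. Origin: centre of its lower end, z along the roll.
- roll_top (a point): centre of the paper roll's upper end
- pail: small open round steel pail used as a table bin, loose, 0.8 kg: 124 mm across at the foot, 148 mm at the rim, 105 mm high, wall 3.5 mm, floor 4 mm. Origin: centre of the underside, z up.
- pail_rim (a point): centre of the pail's mouth, at rim height
- salt_shaker: bystander: salt shaker, glass with a grey cap, 44 mm across, 90 mm high; origin under its centre
- spice_jar: bystander: spice jar with a green cap, 46 mm across, 106 mm high; origin under its centre
- honey_jar: bystander: squat jar with a dark lid, 49 mm across, 75 mm high; origin under its centre
- tape_roll: bystander: roll of tape lying flat, 104 mm across, 25 mm high; origin under its centre
- tumbler: bystander: drinking glass, 81 mm across, 93 mm high; origin under its centre
Mind the look-alikes: they are no part of the job. What is shaped like the core but yellow is not meant.

How it is judged:
By the outcome, as a careful person would: the job done as asked, in the order asked, and still so for the second after the job is handed in, with the robot touching nothing.
It also fails if it takes over 64 s, if anything falls off the work surface, if the arm or the gripper's body presses on something with over 40 N, if the wrist force passes 120 N, or if a joint passes its speed limit or range.

### The arm

A 6-joint arm with a two-finger parallel gripper is mounted at the origin on a cart in front of the work surface, level with it; the furniture and walls round the work are solid. World frame = base frame: x ahead of the robot, y to its left, z up, the work surface at z = 0. Lengths are in m, angles in rad, forces in N, time in s.
With the tool pointing down it reaches from about 0.35 to 0.775 m from the base axis. Payload 7.3 kg.
Tool frame: the origin (TCP) lies at the very end of the fingers, on their centre line; the grasp point (between the pads) lies 19 mm behind it; z points along the fingers, y is the line along which they close (so a half turn about z gives the same grasp; the last joint's range is limited). The gripper opens to 92 mm and grips with 3 to 60 N. Pads are 19 mm wide; open, the fingers measure 130 mm over their backs; the gripper's body (75 mm by 190 mm) begins 47 mm behind the grasp point.
Start: joints at [0.976, 0.342, 1.524, -0, 1.275, -0.146], TCP at [0.228, 0.473, 0.227] pointing down, gripper open.
Joint ranges: [-2.53, 2.53], [-0.77, 2.02], [0.04, 2.7], [-1, 4.14], [0.28, 2.66], [-3.11, 3.11]. Speed limits (rad/s): [2.57, 2.57, 3.14, 3.14, 3.14, 3.14].

### API

Orientations are given as [roll, pitch, yaw] about the fixed x, y, z axes, in that order (R = Rz(yaw) Ry(pitch) Rx(roll)).
In Python, from cell import telemetry, eyes, job gives the robot as it stands.
- The arm moves only by the tool apply_moves, never from a script. Its arguments are lists of equal length, an entry for each row: "delta_pos": the shift along the world's x, y, z each as a share of 0.4 m, from -1 to 1, a list of three; "dr": the turn, a rotation vector about the world's x, y, z each as a share of 0.5 rad, from -1 to 1, a list of three; "jaw": the opening, from 0 (shut) to 1 (fully open). A call has 1 to 8 rows; each row is the pose to reach, as a shift and turn from the pose commanded when the call began; what a row does not reach only later rows make up. A row lasts 1/12 s, in which the tool goes at most 41.7 mm and 7.16 degrees, less where a joint would pass 70% of its speed; a pose out of reach is approached as far as the arm can. A call with a number of a shift or a turn outside -1 to 1 is refused whole. A call with a gripper value outside its range is refused whole. The fingers move at their own pace and stop on an object; "force" is the grip in N (left out, the last holds). Time passes only in rows, so rows that repeat a pose let the fingers close. It gives the time, the measured TCP pose, the force, the opening and the grip force at its end, in the units of the state.
- telemetry.observe(): the state, without advancing time (a new reading comes with each control period).
- eyes.read_camera(name): name is "scene" or "top"; returns the picture (384x512x3 uint8, red, green, blue); there is no depth.
- eyes.camera_model(name): a dict with "vertical_fov" (degrees; the focal length in pixels is half the picture's height over the tangent of half this angle, whatever the lens; pixels are square), "cx", "cy" (the principal point, pixels), "k1" (the pictures are not rectified: a ray, as slopes to the right and down, at radius r is drawn at 1 + k1 r^2 times it, then the intrinsics apply), "rvec" (rotation vector, rad) and "tvec" (3), from world to camera coordinates, as OpenCV has them. Camera axes: x right, y down, z forward; pixel columns grow to the right and rows downward; lengths in m; the calibration is good to about 2 mm. A picture is of the moment at which its call begins. camera_model takes no time and is no camera call.
- job.hand_in(): hands the job in; it is judged then, once.
The state is a dict: "time": time; "qpos": joint angles; "qvel": joint speeds; "joint_efforts": joint torques, N m; "tool_pos": TCP position; "tool_rot": TCP orientation; "contact_force": force on the tool from outside, world axes, zero at the start; "torque": the same for the moment, N m; "opening": finger opening in m; "grip_force": force on a finger pad.
Only numpy, scipy, OpenCV 4.12 (cv2) and the standard library are available. Lean on these libraries where they do the work, as an engineer would, in place of code of your own. Each camera call takes 0.05 s, during which the arm holds its last target. There are 200 camera calls.

## Working session

There is one attempt and no reset: what is moved stays moved. The work goes in short steps, Python scripts to look and compute and a tool call to move; the robot and the scene stay as the last step left them, time stands still between calls to the robot, and variables do not carry over. Pictures are saved under pics/ and viewed, at most 10 in all, crops included, and the job is handed in when it is done.

Besides the shell and the picture viewer there is one more tool, called after ">>>" as name(argument=value, ...) on one line, values as JSON. apply_moves: Moves the arm, as the interface text tells. Its arguments: {"type":"object","properties":{"delta_pos":{"type":"array"},"dr":{"type":"array"},"jaw":{"type":"array"},"force":{"type":"number"}},"required":["delta_pos","dr","jaw"]}

```bash
mkdir -p pics; cat > h.py <<'E'
import numpy as np, cv2
from cell import telemetry, eyes, job
def snap(n,f):
    im=eyes.read_camera(n); cv2.imwrite('pics/'+f,im[:,:,::-1]); return im
def cam(n):
    m=eyes.camera_model(n); f=192/np.tan(np.radians(m['vertical_fov'])/2)
    return m,f,cv2.Rodrigues(np.array(m['rvec'],float))[0],np.array(m['tvec'],float)
def proj(n,P):
    m,f,R,t=cam(n); c=np.atleast_2d(P)@R.T+t; s=c[:,:2]/c[:,2:]
    s=s*(1+m['k1']*(s**2).sum(1,keepdims=True)); return s*f+[m['cx'],m['cy']]
def ray(n,uv):
    m,f,R,t=cam(n); d=(np.array(uv,float)-[m['cx'],m['cy']])/f; s=d.copy()
    for _ in range(30): s=d/(1+m['k1']*(s@s))
    return -R.T@t, R.T@np.array([s[0],s[1],1])
def atz(n,uv,z):
    o,d=ray(n,uv); return o+d*(z-o[2])/d[2]
E
python3 - <<'E'
from h import *
for n in('scene','top'):
    snap(n,n+'0.png'); m,f,R,t=cam(n); print(n,f,m['k1'],-R.T@t, R[2])
print(telemetry.observe())
E
```

```text
scene 423.6191481432501 0.0008224769122734648 [-0.32827166 -0.63383837  0.93999755] [ 0.65687239  0.40361975 -0.636875  ]
top 400.0870541745835 -0.0976096572006479 [ 0.13288256 -0.03127161  1.46090465] [ 0.27605048 -0.06557507 -0.95890356]
{'time': 0.1, 'qpos': array([ 9.76032277e-01,  3.42648108e-01,  1.52492499e+00, -1.77962596e-05,
        1.27537154e+00, -1.45976911e-01]), 'qvel': array([-0.00090659, -0.00025971, -0.0018795 ,  0.00260141, -0.00029932,
       -0.00061475]), 'joint_efforts': array([ 1.91041931e-03, -4.32007813e+01, -2.44693136e+01,  7.19409669e-02,
        5.26517385e-02,  3.50970559e-07]), 'tool_pos': array([0.22755518, 0.47272506, 0.22611579]), 'tool_rot': array([-3.14025257e+00, -1.79821232e-04,  2.69281059e+00]), 'contact_force': array([-0.1433497 , -0.57325626,  0.04087843]), 'torque': array([ 0.01118564,  0.00746745, -0.05255383]), 'grip_force': 0.0, 'opening': 0.09148719845683922}
```

View pics/scene0.png

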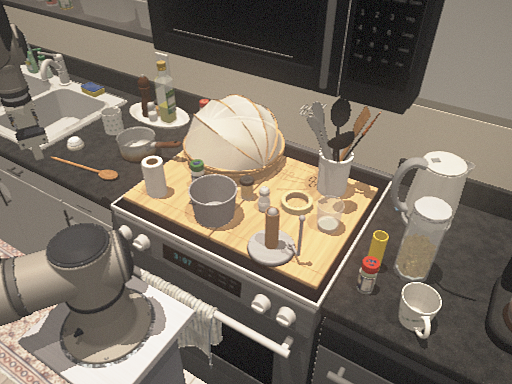

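View pics/top0.png

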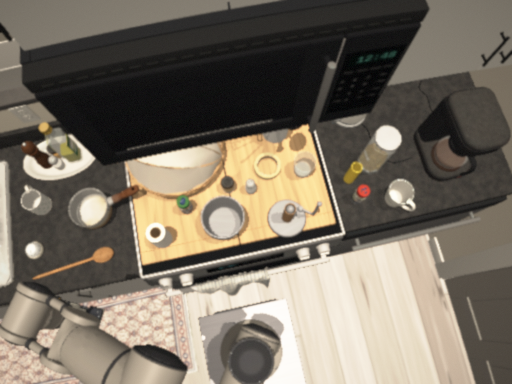

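The scene shows the holder with its brown core at about (272,228), its knob at (300,218), the pail at (214,200), the white roll at (154,177) and the yellow look-alike at (379,248). In the top view the core is at (289,212), the knob at (318,208), the roll at (156,233) and the pail at (223,217). I'll zoom in next.

```bash
python3 - <<'E'
from h import *
a=cv2.imread('pics/scene0.png')[145:275,130:350]; cv2.imwrite('pics/sc.png',cv2.resize(a,None,fx=3.6,fy=3.6,interpolation=cv2.INTER_CUBIC))
a=cv2.imread('pics/top0.png')[140:260,135:345]; cv2.imwrite('pics/tc.png',cv2.resize(a,None,fx=3.8,fy=3.8,interpolation=cv2.INTER_CUBIC))
E
```

```text
(no output)
```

View pics/sc.png

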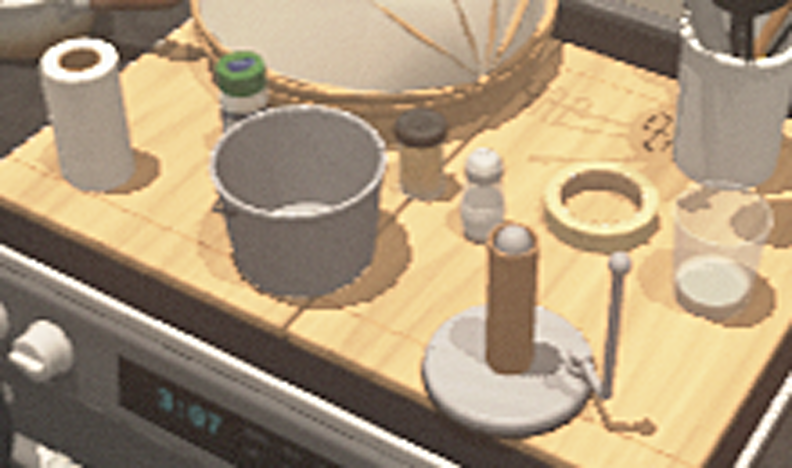

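View pics/tc.png

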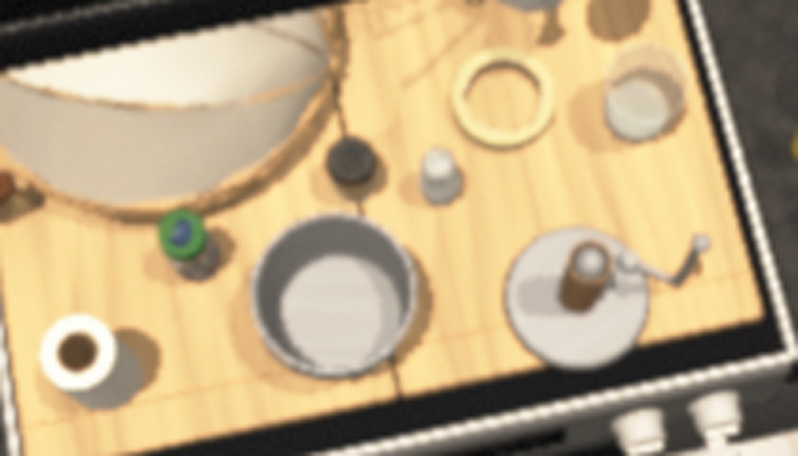

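```bash
python3 - <<'E'
from h import *
pts={'spindle':((514,236),(590,261),.174),'knob':((620,262),(701,242),.194),'roll':((80,60),(79,352),.148),'pail':((299,160),(334,294),.123),
'salt':((483,162),(438,160),.105),'spice':((240,72),(184,234),.124),'honey':((420,125),(352,160),.093),'base':((507,366),(577,296),.034),'pivot':((575,365),(628,264),.04)}
for k,(s,t,z) in pts.items():
    s=(np.array(s)+.5)/3.6-.5+[130,145]; t=(np.array(t)+.5)/3.8-.5+[135,140]
    o1,d1=ray('scene',s);o2,d2=ray('top',t)
    A=np.c_[d1,-d2]; l=np.linalg.lstsq(A,o2-o1,rcond=None)[0]
    p,q=o1+d1*l[0],o2+d2*l[1]
    print(k,((p+q)/2).round(4),'gap',np.linalg.norm(p-q).round(4),'S@z',atz('scene',s,z).round(4)[:2],'T@z',atz('top',t,z).round(4)[:2])
E
```

```text
spindle [ 0.4273 -0.2266  0.1702] gap 0.0029 S@z [ 0.4248 -0.2295] T@z [ 0.4254 -0.225 ]
knob [ 0.4162 -0.3198  0.1982] gap 0.0016 S@z [ 0.4212 -0.3185] T@z [ 0.4166 -0.3201]
roll [0.447  0.2289 0.1503] gap 0.0012 S@z [0.4497 0.2311] T@z [0.4471 0.2298]
pail [ 0.4573 -0.001   0.1264] gap 0.0039 S@z [0.4623 0.0006] T@z [4.567e-01 4.000e-04]
salt [ 0.5679 -0.1195  0.0997] gap 0.0009 S@z [ 0.5618 -0.1225] T@z [ 0.5666 -0.1194]
spice [0.5417 0.1245 0.1194] gap 0.0013 S@z [0.5362 0.1206] T@z [0.5408 0.1236]
honey [ 0.5873 -0.041   0.0953] gap 0.0007 S@z [ 0.5901 -0.0395] T@z [ 0.5878 -0.0407]
base [ 0.4275 -0.2264  0.0284] gap 0.0003 S@z [ 0.4229 -0.229 ] T@z [ 0.4262 -0.2255]
pivot [ 0.444  -0.2794  0.0445] gap 0.0003 S@z [ 0.4478 -0.2776] T@z [ 0.4451 -0.2803]
```

>>> apply_moves(delta_pos=[[0.48,-0.56,0],[0.48,-0.56,0],[0.48,-0.56,0],[0.48,-0.56,0],[0.48,-0.56,0],[0.48,-0.56,0],[0.48,-0.56,0],[0.48,-0.56,0]], dr=[[0,0,-1],[0,0,-1],[0,0,-1],[0,0,-1],[0,0,-1],[0,0,-1],[0,0,-1],[0,0,-1]], jaw=[1,1,1,1,1,1,1,1])

```text
time: 0.77
tool_pos: [0.4236, 0.2443, 0.2264]
tool_rot: [3.142, 0.003, 2.187]
contact_force: [-0.4, -0.2, 0.3]
opening: 0.0919
grip_force: 0.0
```

>>> apply_moves(delta_pos=[[0.02,-0.8,0],[0.02,-0.8,0],[0.02,-0.8,0],[0.02,-0.8,0],[0.02,-0.8,0],[0.02,-0.8,0],[0.02,-0.8,0],[0.02,-0.8,0]], dr=[[0,0,-1],[0,0,-1],[0,0,-1],[0,0,-1],[0,0,-1],[0,0,-1],[0,0,-1],[0,0,-1]], jaw=[1,1,1,1,1,1,1,1])

```text
time: 1.43
tool_pos: [0.4273, -0.0737, 0.2267]
tool_rot: [-3.141, 0.001, 1.692]
contact_force: [0.3, -0.2, -0.3]
opening: 0.0917
grip_force: 0.0
```

>>> apply_moves(delta_pos=[[0,-0.387,0],[0,-0.387,0],[0,-0.387,0],[0,-0.387,0],[0,-0.387,0],[0,-0.387,0]], dr=[[0,0,-0.24],[0,0,-0.24],[0,0,-0.24],[0,0,-0.24],[0,0,-0.24],[0,0,-0.24]], jaw=[1,1,1,1,1,1])

```text
time: 1.93
tool_pos: [0.4274, -0.2265, 0.2261]
tool_rot: [-3.141, -0.001, 1.57]
contact_force: [0.0, 0.3, 0.3]
opening: 0.0917
grip_force: 0.0
```

>>> apply_moves(delta_pos=[[0,0,-0.1],[0,0,-0.19],[0,0,-0.215],[0,0,-0.215],[0,0,-0.215],[0,0,-0.215],[0,0,-0.215],[0,0,-0.215]], dr=[[0,0,0],[0,0,0],[0,0,0],[0,0,0],[0,0,0],[0,0,0],[0,0,0],[0,0,0]], jaw=[1,1,1,0.6,0.3,0.3,0.3,0.3], force=10)

```text
time: 2.6
tool_pos: [0.4285, -0.2259, 0.142]
tool_rot: [3.139, 0.002, 1.573]
contact_force: [-0.0, 0.2, 0.5]
opening: 0.0631
grip_force: 0.0
```

>>> apply_moves(delta_pos=[[0,0,0],[0,0,0],[0,0,0],[0,0,0],[0,0,0],[0,0,0]], dr=[[0,0,0],[0,0,0],[0,0,0],[0,0,0],[0,0,0],[0,0,0]], jaw=[0.3,0.3,0.3,0.3,0.3,0.3])

```text
time: 3.1
tool_pos: [0.4279, -0.2259, 0.1409]
tool_rot: [3.141, 0.0, 1.573]
contact_force: [-0.2, 0.7, 2.8]
opening: 0.0401
grip_force: 10.0
```

>>> apply_moves(delta_pos=[[0,0,0.05],[0,0,0.1],[0,0,0.16],[0,0,0.23],[0,0,0.3],[0,0,0.37],[0,0,0.4],[0,0,0.4]], dr=[[0,0,0],[0,0,0],[0,0,0],[0,0,0],[0,0,0],[0,0,0],[0,0,0],[0,0,0]], jaw=[0.3,0.3,0.3,0.3,0.3,0.3,0.3,0.3])

```text
time: 3.77
tool_pos: [0.4287, -0.2265, 0.3037]
tool_rot: [3.137, 0.004, 1.573]
contact_force: [0.4, -0.0, -0.5]
opening: 0.0401
grip_force: 10.0
```

>>> apply_moves(delta_pos=[[0.01,0.08,0],[0.03,0.17,0],[0.045,0.27,0],[0.06,0.37,0],[0.075,0.47,0],[0.075,0.54,0],[0.075,0.566,0],[0.075,0.566,0]], dr=[[0,0,0],[0,0,0],[0,0,0],[0,0,0],[0,0,0],[0,0,0],[0,0,0],[0,0,0]], jaw=[0.3,0.3,0.3,0.3,0.3,0.3,0.3,0.3])

```text
time: 4.43
tool_pos: [0.4572, 0.0027, 0.2996]
tool_rot: [-3.14, -0.001, 1.576]
contact_force: [-0.1, -0.2, -0.5]
opening: 0.0403
grip_force: 10.0
```

```bash
python3 - <<'E'
from h import *
a=snap('scene','s1.png'); b=snap('top','t1.png')
a=cv2.resize(a[90:290,110:350],None,fx=1.65,fy=2,interpolation=cv2.INTER_CUBIC)
a=cv2.imread('pics/s1.png')[100:270,120:320]; b=cv2.imread('pics/t1.png')[130:300,135:335]
cv2.imwrite('pics/c1.png',cv2.resize(np.hstack([a,b]),None,fx=2,fy=2,interpolation=cv2.INTER_CUBIC))
E
```

```text
(no output)
```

View pics/c1.png

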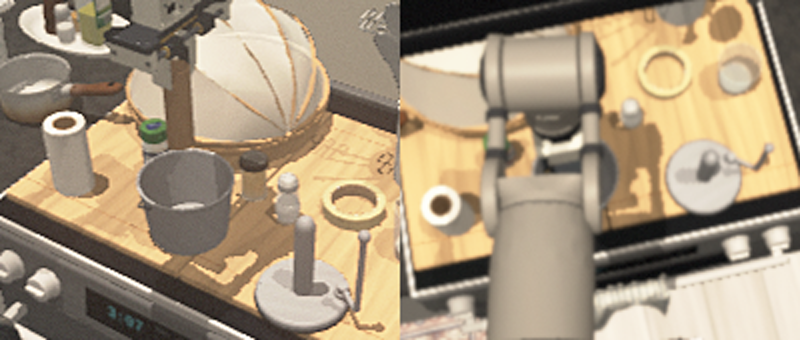

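The core hangs over the pail (left half, around (180,100)), and the spindle is bare at (303,225). I'll lower and release it.

>>> apply_moves(delta_pos=[[0,0,-0.08],[0,0,-0.17],[0,0,-0.26],[0,0,-0.34],[0,0,-0.39],[0,0,-0.415],[0,0,-0.415],[0,0,-0.415]], dr=[[0,0,0],[0,0,0],[0,0,0],[0,0,0],[0,0,0],[0,0,0],[0,0,0],[0,0,0]], jaw=[0.3,0.3,0.3,0.3,0.3,0.3,0.3,0.3])

```text
time: 5.2
tool_pos: [0.4576, -0.0007, 0.1344]
tool_rot: [-3.14, 0.0, 1.571]
contact_force: [-0.2, 0.3, -0.5]
opening: 0.0404
grip_force: 10.0
```

>>> apply_moves(delta_pos=[[0,0,0],[0,0,0],[0,0,0],[0,0,0],[0,0,0],[0,0,0],[0,0,0],[0,0,0]], dr=[[0,0,0],[0,0,0],[0,0,0],[0,0,0],[0,0,0],[0,0,0],[0,0,0],[0,0,0]], jaw=[0.3,0.7,0.7,0.7,0.7,0.7,0.7,0.7])

```text
time: 5.87
tool_pos: [0.4578, 0.0007, 0.1348]
tool_rot: [3.141, 0.0, 1.573]
contact_force: [-0.1, 0.3, -0.9]
opening: 0.0644
grip_force: 0.0
```

>>> apply_moves(delta_pos=[[0,0,0.05],[0,0,0.14],[0,0,0.24],[0,0,0.29],[-0.01,0.1,0.29],[-0.02,0.2,0.29],[-0.02,0.3,0.29],[-0.025,0.4,0.29]], dr=[[0,0,0],[0,0,0],[0,0,0],[0,0,0],[0,0,0],[0,0,0],[0,0,0],[0,0,0]], jaw=[0.7,1,1,1,1,1,1,1])

```text
time: 6.53
tool_pos: [0.4476, 0.1621, 0.2511]
tool_rot: [3.141, -0.0, 1.572]
contact_force: [1.4, 0.3, -0.0]
opening: 0.0916
grip_force: 0.0
```

```bash
python3 - <<'E'
from h import *
snap('scene','s2.png'); snap('top','t2.png')
a=cv2.imread('pics/s2.png')[100:270,120:320]; b=cv2.imread('pics/t2.png')[130:300,135:335]
cv2.imwrite('pics/c2.png',cv2.resize(np.hstack([a,b]),None,fx=2,fy=2,interpolation=cv2.INTER_CUBIC))
# refine roll-top centre: white ellipse in first top image
im=cv2.imread('pics/top0.png')
print(telemetry.observe()['tool_pos'])
E
```

```text
[0.44683039 0.16552255 0.25074952]
```

View pics/c2.png

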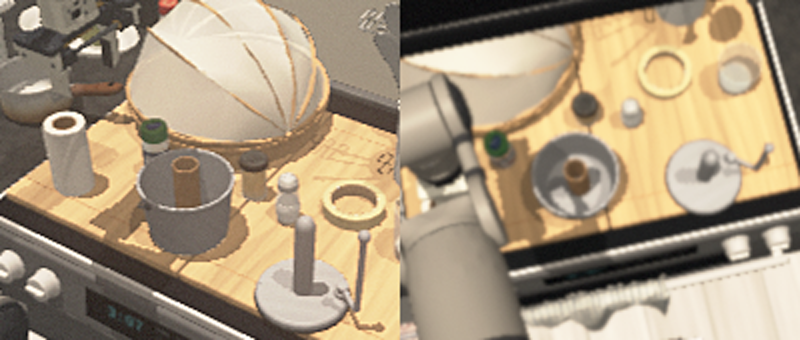

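The core stands in the pail (left half, (187,180)) and the roll is undisturbed at (66,150). Next I'll grasp the roll.

>>> apply_moves(delta_pos=[[0,0.1,0],[0,0.172,0],[0,0.172,0],[0,0.172,-0.09],[0,0.172,-0.18],[0,0.172,-0.27],[0,0.172,-0.33],[0,0.172,-0.345]], dr=[[0,0,0],[0,0,0],[0,0,0],[0,0,0],[0,0,0],[0,0,0],[0,0,0],[0,0,0]], jaw=[1,1,1,1,1,1,1,1])

```text
time: 7.3
tool_pos: [0.4454, 0.2278, 0.1089]
tool_rot: [-3.134, 0.003, 1.572]
contact_force: [-0.6, -1.0, -0.6]
opening: 0.0917
grip_force: 0.0
```

>>> apply_moves(delta_pos=[[0,0,0],[0,0,0],[0,0,0],[0,0,0],[0,0,0],[0,0,0],[0,0,0],[0,0,0]], dr=[[0,0,0],[0,0,0],[0,0,0],[0,0,0],[0,0,0],[0,0,0],[0,0,0],[0,0,0]], jaw=[0.6,0.6,0.6,0.6,0.6,0.6,0.6,0.6], force=15)

```text
time: 7.97
tool_pos: [0.4486, 0.2297, 0.1143]
tool_rot: [3.139, -0.001, 1.573]
contact_force: [-1.3, -0.2, 7.6]
opening: 0.0666
grip_force: 15.0
```

>>> apply_moves(delta_pos=[[0,0,0],[0,0,0],[0,0,0]], dr=[[0,0,0],[0,0,0],[0,0,0]], jaw=[0.6,0.6,0.6], force=20)

```text
time: 8.22
tool_pos: [0.4486, 0.2297, 0.1143]
tool_rot: [3.139, -0.001, 1.573]
contact_force: [-1.8, -1.1, 7.3]
opening: 0.0667
grip_force: 20.0
```

>>> apply_moves(delta_pos=[[0,0,0.04],[0,0,0.1],[0,0,0.17],[0,0,0.25],[0,0,0.33],[0,0,0.41],[0,0,0.46],[0,0,0.48]], dr=[[0,0,0],[0,0,0],[0,0,0],[0,0,0],[0,0,0],[0,0,0],[0,0,0],[0,0,0]], jaw=[0.6,0.6,0.6,0.6,0.6,0.6,0.6,0.6])

```text
time: 8.88
tool_pos: [0.4486, 0.2298, 0.3085]
tool_rot: [3.136, -0.002, 1.573]
contact_force: [0.7, 0.2, -2.3]
opening: 0.0664
grip_force: 20.0
```

>>> apply_moves(delta_pos=[[-0.005,-0.06,0],[-0.01,-0.13,0],[-0.015,-0.21,0],[-0.02,-0.29,0],[-0.025,-0.37,0],[-0.03,-0.45,0],[-0.03,-0.53,0],[-0.03,-0.6,0]], dr=[[0,0,0],[0,0,0],[0,0,0],[0,0,0],[0,0,0],[0,0,0],[0,0,0],[0,0,0]], jaw=[0.6,0.6,0.6,0.6,0.6,0.6,0.6,0.6])

```text
time: 9.55
tool_pos: [0.4349, -0.0123, 0.3039]
tool_rot: [-3.14, 0.0, 1.573]
contact_force: [0.7, 0.2, -1.4]
opening: 0.0662
grip_force: 20.0
```

```bash
python3 - <<'E'
from h import *
from scipy.optimize import minimize
th=np.linspace(0,2*np.pi,60)
def ring(x,y,r,z): return np.c_[x+r*np.cos(th),y+r*np.sin(th),0*th+z]
ims={n:cv2.imread(f'pics/{n[0]}2.png') for n in('scene','top')}
M={}
S=8
for n,im in ims.items():
    b,g,r=[im[:,:,i].astype(float) for i in range(3)]
    w=(r-b)/(r+1); M[n]=np.clip((0.42-w)/0.25,0,1)   # soft grey score
def model(n,x,y):
    m=np.zeros((384*4,512*4),np.uint8)
    for pts in ([ring(x,y,.07,.018),ring(x,y,.07,.034)],[ring(x,y,.015,.034),ring(x,y,.015,.158),ring(x,y,.01,.169),ring(x,y,.001,.174)]):
        h=cv2.convexHull(((np.vstack([proj(n,p) for p in pts])+.5)*4*16).astype(np.int32))
        cv2.fillConvexPoly(m,h,255,shift=4)
    return cv2.resize(m,(512,384),interpolation=cv2.INTER_AREA)/255.
for n in ims:
    def c(p):
        m=model(n,*p); k=np.zeros_like(m); u,v=proj(n,[.4265,-.2265,.06])[0].astype(int)
        k[v-45:v+45,u-40:u+22]=1
        return (k*(m-M[n])**2).sum()
    s=minimize(c,[.4265,-.2265],method='Nelder-Mead',options=dict(initial_simplex=[[.42,-.22],[.434,-.225],[.425,-.235]],xatol=1e-4))
    print(n,s.x.round(4),s.fun.round(1))
E
```

```text
scene [ 0.4299 -0.2256] 1316.5
top [ 0.4243 -0.2262] 1596.0
```

>>> apply_moves(delta_pos=[[-0.01,-0.08,0],[-0.02,-0.17,0],[-0.02,-0.26,0],[-0.02,-0.35,0],[-0.02,-0.44,0],[-0.02,-0.51,0],[-0.02,-0.538,0],[-0.02,-0.538,0]], dr=[[0,0,0],[0,0,0],[0,0,0],[0,0,0],[0,0,0],[0,0,0],[0,0,0],[0,0,0]], jaw=[0.6,0.6,0.6,0.6,0.6,0.6,0.6,0.6])

```text
time: 10.22
tool_pos: [0.4272, -0.2277, 0.3034]
tool_rot: [-3.14, -0.001, 1.57]
contact_force: [-0.5, 0.3, -1.4]
opening: 0.0665
grip_force: 20.0
```

```bash
python3 - <<'E'
from h import *
snap('scene','s3.png'); snap('top','t3.png')
a=cv2.imread('pics/s3.png')[120:270,200:360]; b=cv2.imread('pics/t3.png')[130:280,200:360]
cv2.imwrite('pics/c3.png',cv2.resize(np.hstack([a,b]),None,fx=2.5,fy=2.5,interpolation=cv2.INTER_CUBIC))
s=telemetry.observe();print(s['tool_pos'],s['tool_rot'])
E
```

```text
[ 0.42744975 -0.22505884  0.30395215] [-3.14041814e+00 -1.70568722e-03  1.57216261e+00]
```

View pics/c3.png

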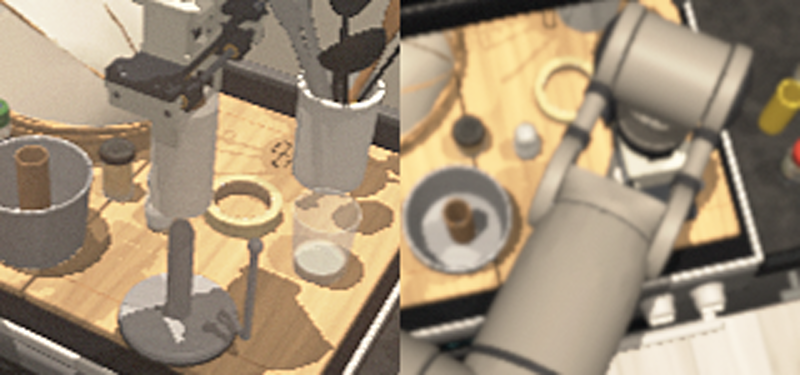

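The roll hangs upright with its lower edge centred over the spindle top (both around x=180 in the left half). I'll lower it while checking the force.

>>> apply_moves(delta_pos=[[0,0,-0.03],[0,0,-0.06],[0,0,-0.09],[0,0,-0.12],[0,0,-0.14],[0,0,-0.16],[0,0,-0.16],[0,0,-0.16]], dr=[[0,0,0],[0,0,0],[0,0,0],[0,0,0],[0,0,0],[0,0,0],[0,0,0],[0,0,0]], jaw=[0.6,0.6,0.6,0.6,0.6,0.6,0.6,0.6])

```text
time: 10.98
tool_pos: [0.4278, -0.2252, 0.2407]
tool_rot: [-3.141, -0.0, 1.573]
contact_force: [-0.1, -0.9, -2.2]
opening: 0.0666
grip_force: 20.0
```

>>> apply_moves(delta_pos=[[0,0,-0.04],[0,0,-0.08],[0,0,-0.12],[0,0,-0.16],[0,0,-0.2],[0,0,-0.23],[0,0,-0.25],[0,0,-0.25]], dr=[[0,0,0],[0,0,0],[0,0,0],[0,0,0],[0,0,0],[0,0,0],[0,0,0],[0,0,0]], jaw=[0.6,0.6,0.6,0.6,0.6,0.6,0.6,0.6])

```text
time: 11.65
tool_pos: [0.4275, -0.2258, 0.1399]
tool_rot: [-3.141, -0.0, 1.573]
contact_force: [-0.2, -1.6, -3.8]
opening: 0.0662
grip_force: 20.0
```

>>> apply_moves(delta_pos=[[0,0,-0.008],[0,0,-0.016],[0,0,-0.022],[0,0,-0.028],[0,0,-0.028]], dr=[[0,0,0],[0,0,0],[0,0,0],[0,0,0],[0,0,0]], jaw=[0.6,0.6,0.6,0.6,0.6])

```text
time: 12.07
tool_pos: [0.4278, -0.226, 0.1303]
tool_rot: [3.141, 0.001, 1.573]
contact_force: [-1.7, -1.8, 4.7]
opening: 0.0661
grip_force: 20.0
```

>>> apply_moves(delta_pos=[[0,0,0],[0,0,0],[0,0,0],[0,0,0],[0,0,0],[0,0,0],[0,0,0]], dr=[[0,0,0],[0,0,0],[0,0,0],[0,0,0],[0,0,0],[0,0,0],[0,0,0]], jaw=[0.8,1,1,1,1,1,1])

```text
time: 12.65
tool_pos: [0.4278, -0.2257, 0.1295]
tool_rot: [-3.142, -0.0, 1.573]
contact_force: [0.3, -0.5, 0.6]
opening: 0.0918
grip_force: 0.0
```

>>> apply_moves(delta_pos=[[0,0,0.04],[0,0,0.1],[0,0,0.2],[0,0,0.3],[0,0,0.33],[0,0,0.33]], dr=[[0,0,0],[0,0,0],[0,0,0],[0,0,0],[0,0,0],[0,0,0]], jaw=[1,1,1,1,1,1])

```text
time: 13.15
tool_pos: [0.4293, -0.2268, 0.2654]
tool_rot: [3.135, 0.005, 1.573]
contact_force: [0.5, 0.1, -0.7]
opening: 0.0915
grip_force: 0.0
```

>>> apply_moves(delta_pos=[[-0.01,-0.08,0],[-0.026,-0.16,0],[-0.026,-0.235,0],[-0.026,-0.235,-0.05],[-0.026,-0.235,-0.1],[-0.026,-0.235,-0.16],[-0.026,-0.235,-0.195],[-0.026,-0.235,-0.195]], dr=[[0,0,0],[0,0,0],[0,0,0],[0,0,0],[0,0,0],[0,0,0],[0,0,0],[0,0,0]], jaw=[1,1,1,1,1,1,1,1])

```text
time: 13.82
tool_pos: [0.4154, -0.3179, 0.179]
tool_rot: [-3.135, -0.006, 1.572]
contact_force: [-0.4, 0.2, -0.1]
opening: 0.0916
grip_force: 0.0
```

>>> apply_moves(delta_pos=[[0,0,0],[0,0,0],[0,0,0],[0,0,0],[0,0,0],[0,0,0],[0,0,0],[0,0,0]], dr=[[0,0,0],[0,0,0],[0,0,0],[0,0,0],[0,0,0],[0,0,0],[0,0,0],[0,0,0]], jaw=[0.1,0.1,0.1,0.1,0.1,0.1,0.1,0.1], force=8)

```text
time: 14.48
tool_pos: [0.4174, -0.3198, 0.1837]
tool_rot: [3.141, 0.0, 1.573]
contact_force: [-0.1, 0.3, -0.0]
opening: 0.043
grip_force: 0.0
```

>>> apply_moves(delta_pos=[[0,0,0],[0,0,0],[0,0,0],[0,0,0],[0,0,0],[0,0,0]], dr=[[0,0,0],[0,0,0],[0,0,0],[0,0,0],[0,0,0],[0,0,0]], jaw=[0.1,0.1,0.1,0.1,0.1,0.1])

```text
time: 14.98
tool_pos: [0.4169, -0.3201, 0.1835]
tool_rot: [-3.141, 0.0, 1.573]
contact_force: [-2.9, -1.8, 0.1]
opening: 0.0167
grip_force: 8.0
```

>>> apply_moves(delta_pos=[[-0.01,0.006,0],[-0.02,0.013,0],[-0.031,0.026,0],[-0.04,0.039,0],[-0.047,0.054,0],[-0.052,0.069,0],[-0.052,0.069,0]], dr=[[0,0,0],[0,0,0],[0,0,0],[0,0,0],[0,0,0],[0,0,0],[0,0,0]], jaw=[0.1,0.1,0.1,0.1,0.1,0.1,0.1], force=12)

```text
time: 15.57
tool_pos: [0.3981, -0.2912, 0.1836]
tool_rot: [3.137, 0.0, 1.573]
contact_force: [7.6, 0.4, -5.7]
opening: 0.0166
grip_force: 12.0
```

```bash
python3 - <<'E'
from h import *
snap('scene','s4.png'); snap('top','t4.png')
a=cv2.imread('pics/s4.png')[120:270,200:360]; b=cv2.imread('pics/t4.png')[130:280,200:360]
cv2.imwrite('pics/c4.png',cv2.resize(np.hstack([a,b]),None,fx=2.5,fy=2.5,interpolation=cv2.INTER_CUBIC))
s=telemetry.observe();print(s['tool_pos'],s['tool_rot'],s['contact_force'],s['opening'])
E
```

```text
[ 0.39813522 -0.29132579  0.18358572] [ 3.13738605e+00 -4.46288278e-04  1.57257323e+00] [ 9.55174641  0.69563889 -4.20623325] 0.016741086743467463
```

View pics/c4.png

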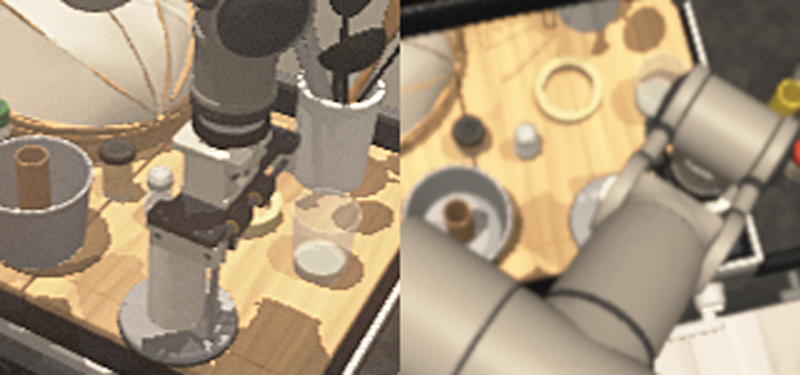

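The bar's knob is in the gripper (bar around (210,280), left half), and the roll is seated on the base at (178,290). The +x force suggests the pivot is about 2 mm further in x, so I'll correct the arc by that much.

>>> apply_moves(delta_pos=[[0.004,0.008,0],[0.002,0.02,0],[0.001,0.032,0],[0.002,0.048,0],[0.005,0.064,0],[0.008,0.073,0],[0.011,0.081,0],[0.011,0.081,0]], dr=[[0,0,0],[0,0,0],[0,0,0],[0,0,0],[0,0,0],[0,0,0],[0,0,0],[0,0,0]], jaw=[0.1,0.1,0.1,0.1,0.1,0.1,0.1,0.1])

```text
time: 16.33
tool_pos: [0.4048, -0.2619, 0.1844]
tool_rot: [3.132, 0.007, 1.572]
contact_force: [16.0, -8.9, -10.1]
opening: 0.0171
grip_force: 12.0
```

>>> apply_moves(delta_pos=[[0.01,0,0],[0.01,0,0],[0.01,0,0],[0.01,0,0],[0.01,0,0.08],[0.01,-0.05,0.17],[0,-0.15,0.2],[0,-0.25,0.2]], dr=[[0,0,0],[0,0,0],[0,0,0],[0,0,0],[0,0,0],[0,0,0],[0,0,0],[0,0,0]], jaw=[0.5,0.5,0.5,0.5,0.5,0.5,0.5,0.5])

```text
time: 17.0
tool_pos: [0.4016, -0.3609, 0.2681]
tool_rot: [3.137, 0.005, 1.575]
contact_force: [0.4, -0.4, 0.4]
opening: 0.0459
grip_force: 0.0
```

```bash
python3 - <<'E'
from h import *
snap('scene','s5.png'); snap('top','t5.png')
s=telemetry.observe();print(s['tool_pos'],s['contact_force'])
a=cv2.imread('pics/s5.png')[170:270,230:330]; b=cv2.imread('pics/t5.png')[170:270,250:350]
cv2.imwrite('pics/c5.png',cv2.resize(np.hstack([a,b]),None,fx=4,fy=4,interpolation=cv2.INTER_CUBIC))
E
```

```text
[ 0.40016967 -0.36432271  0.26370057] [ 0.90639782 -0.15012849 -0.28539025]
```

View pics/c5.png

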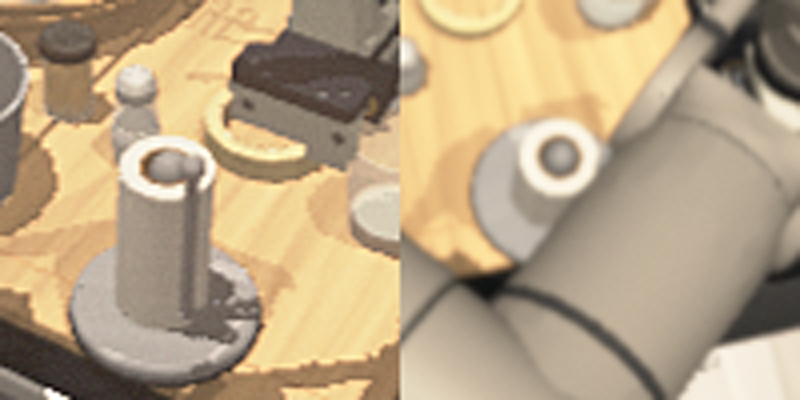

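```bash
python3 - <<'E'
from h import *
uv=(np.array([193,165])+.5)/4-.5+[230,170]
print(atz('scene',uv,.194), atz('scene',uv,.194)-[.0035,.0,0])
uv=(np.array([167,165])+.5)/4-.5+[230,170]; print('rolltop',atz('scene',uv,.164))
E
```

```text
[ 0.41044661 -0.25354562  0.194     ] [ 0.40694661 -0.25354562  0.194     ]
rolltop [ 0.43075748 -0.22315643  0.164     ]
```

>>> apply_moves(delta_pos=[[0.017,0,0],[0.017,0.05,0],[0.017,0.1,0],[0.017,0.1,0],[0.017,0.1,0],[0.017,0.1,0],[0.017,0.1,0],[0.017,0.1,0]], dr=[[0,0,0],[0,0,0],[0,0,0],[0,0,0],[0,0,0],[0,0,0],[0,0,0],[0,0,0]], jaw=[0,0,0,0,0,0,0,0])

```text
time: 17.77
tool_pos: [0.4078, -0.3201, 0.2634]
tool_rot: [-3.142, -0.0, 1.572]
contact_force: [-0.6, 0.3, -0.4]
opening: 0.0008
grip_force: 0.0
```

>>> apply_moves(delta_pos=[[0,0,-0.05],[0,0,-0.11],[0,0,-0.16],[0,0,-0.194],[0,0,-0.194],[0,0.03,-0.194],[0,0.06,-0.194],[0,0.075,-0.194]], dr=[[0,0,0],[0,0,0],[0,0,0],[0,0,0],[0,0,0],[0,0,0],[0,0,0],[0,0,0]], jaw=[0,0,0,0,0,0,0,0])

```text
time: 18.43
tool_pos: [0.408, -0.2883, 0.187]
tool_rot: [3.14, 0.0, 1.573]
contact_force: [0.8, 0.1, -0.5]
opening: 0.0007
grip_force: 0.0
```

>>> apply_moves(delta_pos=[[0,0,0],[0,0,0]], dr=[[0,0,0],[0,0,0]], jaw=[0,0])

```text
time: 18.6
tool_pos: [0.4082, -0.2894, 0.187]
tool_rot: [3.14, 0.001, 1.574]
contact_force: [0.9, -0.3, -0.2]
opening: 0.0002
grip_force: 0.0
```

>>> apply_moves(delta_pos=[[0,0.01,0],[0,0.02,0],[0,0.03,0],[0,0.038,0],[0,0.045,0],[0,0.045,0],[0,0.045,0]], dr=[[0,0,0],[0,0,0],[0,0,0],[0,0,0],[0,0,0],[0,0,0],[0,0,0]], jaw=[0,0,0,0,0,0,0])

```text
time: 19.18
tool_pos: [0.408, -0.2742, 0.1862]
tool_rot: [3.141, 0.005, 1.573]
contact_force: [-0.8, -9.5, -2.7]
opening: 0.0004
grip_force: 4.9
```

>>> apply_moves(delta_pos=[[0,0.003,0],[0,0.006,0],[0,0.008,0],[0,0.008,0],[0,0.008,0]], dr=[[0,0,0],[0,0,0],[0,0,0],[0,0,0],[0,0,0]], jaw=[0,0,0,0,0])

```text
time: 19.6
tool_pos: [0.408, -0.2736, 0.1864]
tool_rot: [3.14, 0.01, 1.573]
contact_force: [-1.6, -18.3, -7.1]
opening: 0.0002
grip_force: 9.7
```

A 18 N push moved it only 0.6 mm, so the bar is hard against the paper. Backing off.

>>> apply_moves(delta_pos=[[0,-0.03,0],[0,-0.08,0],[0,-0.08,0.08],[0,-0.1,0.18],[0,-0.2,0.25],[0,-0.28,0.25],[0,-0.28,0.25],[0,-0.28,0.25]], dr=[[0,0,0],[0,0,0],[0,0,0],[0,0,0],[0,0,0],[0,0,0],[0,0,0],[0,0,0]], jaw=[0,0,0,0,0,0,0,0])

```text
time: 20.27
tool_pos: [0.4074, -0.3817, 0.2854]
tool_rot: [-3.141, -0.001, 1.57]
contact_force: [-0.8, 0.8, -0.7]
opening: 0.0001
grip_force: 0.0
```

```bash
python3 - <<'E'
from h import *
snap('scene','s6.png')
s=telemetry.observe();print(s['tool_pos'],s['contact_force'])
a=cv2.imread('pics/s6.png')[130:270,140:340]
cv2.imwrite('pics/c6.png',cv2.resize(a,None,fx=4,fy=4,interpolation=cv2.INTER_CUBIC))
E
```

```text
[ 0.40739626 -0.38032754  0.2849963 ] [ 0.51139373  0.78101485 -1.47441755]
```

View pics/c6.png

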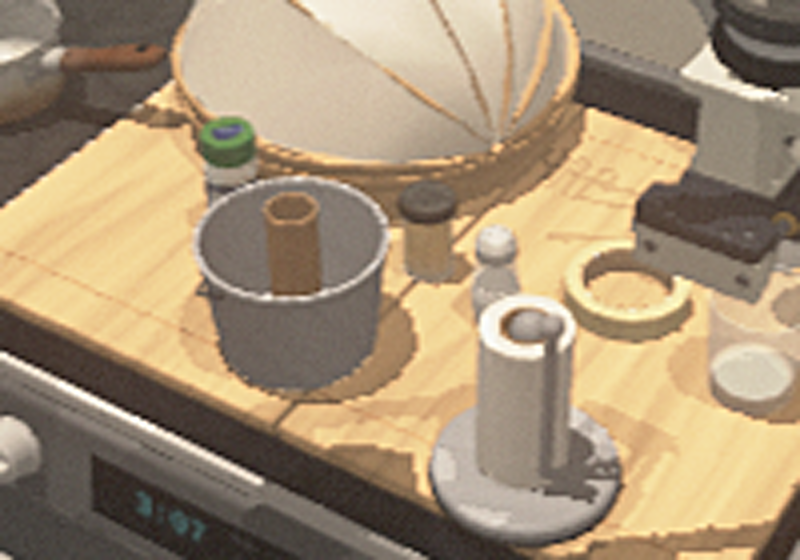

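The core stands in the pail at (293,245). The roll is seated on the base at (525,390), the bar rests against it at (550,400), and the other things haven't moved. I'll hand it in.

```bash
python3 -c "
from cell import job
print(job.hand_in())"
```

```text
the job is handed in; nothing more can be done
None
```

The job is handed in at about 20 s on the robot's clock: the core is in the pail, the fresh roll is down on the holder's base, the bar is pressed against the paper, and the bystanders I could see were unmoved.

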